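# Send the tin down the chute and point it out

## Task

With the fingertips, push the green-lidded shoe-cream tin off the top shelf so that it slides down the birch chute by itself and comes to rest in the walnut tray; do not grip or lift it. Then point it out to me: hold the fingertips still just above the middle of its lid, pointing straight down, a few centimetres clear at most, for two full seconds, without touching the tin again. Leave everything else on the cabinet where it lies.

Things in the scene. Friction and masses are not known exactly. Their poses are not given: they have to be found in the camera images.
- chute_unit: Fixed hand-down unit on the steel top, 570 mm long along its y axis; origin on the steel top, z up. At its +y end a pale wood top shelf: surface 100 mm up, no rails, y = 80 to 270 mm, x = -95 to 95 mm. From the shelf edge at y = 80 mm a birch chute falls towards -y to y = -100 mm, into a walnut tray (y = -300 to -100 mm). See the points for details.
- chute_mouth (a point): Middle of the shelf edge where the chute begins, on the shelf surface (unit frame 0, 80, 100 mm). Chute: 124 mm wide inside (x = -62 to 62 mm), side walls 26 mm above its surface; falls 32 degrees to y = -32 mm (30 mm up there), then 16 degrees. It is waxed: the tin slides down unaided once its middle is 20 mm or more past the edge.
- tray_floor (a point): Centre of the tray on its inner floor, 8 mm above the steel top (unit frame 0, -200, 8 mm). Tray 200 x 200 mm outside, walls 9 mm thick with tops 32 mm above the steel top on three sides, open towards the chute.
- green_tin: Loose round closed shoe-cream tin with a GREEN lid, bare metal sides below, 68 mm diameter, 28 mm high, about 0.12 kg, standing on the top shelf, lid up. Origin at the centre of its underside, z up through the lid; yaw means nothing.
- red_tin: Bystander: the same tin (68 mm diameter, 28 mm high) with a RED lid, standing on the steel top. Origin at the centre of its underside.
- shoe_tree: Bystander: beech shoe tree with spring rods, about 285 mm long (along its x, toe at +x), 72 mm wide, 50 mm high, lying on the steel top beyond the unit. Origin under its middle.
- shoehorn: Bystander: bone-white plastic shoehorn, 205 mm long (along its x), 42 mm wide, 11 mm high, lying on the steel top. Origin under its middle.
- heel_grip: Bystander: blue silicone heel grip, a flat oblong 84 x 28 x 7 mm, on the steel top. Origin under its middle.
- door_key: Bystander: brass door key, 68 mm long, 26 mm wide at the bow, 4 mm thick, flat on the steel top. Origin under its middle.
- shoe_brush: Bystander: dark wooden shoe brush, 150 x 50 mm, 42 mm high, bristles down, on the steel top beyond the unit. Origin under its middle.

How it is judged:
By the outcome, as a careful person would: the job done as asked, in the order asked, and still so for the second after the job is handed in, with the robot touching nothing.
It also fails if it takes over 43 s, if anything falls off the work surface, if the arm or the gripper's body presses on something with over 40 N, if the wrist force passes 120 N, or if a joint passes its speed limit or range.

## Robot

A 6-joint arm with a two-finger parallel gripper is mounted at the origin on the work surface. World frame = base frame: x ahead of the robot, y to its left, z up, the work surface at z = 0. Lengths are in m, angles in rad, forces in N, time in s.
With the tool pointing down it reaches from about 0.425 to 0.95 m from the base axis. Payload 3.5 kg.
Tool frame: the origin (TCP) lies midway between the tips of the shut fingers; the grasp point (between the pads) lies 19 mm behind it (ctrl.tcp_to_grasp is the distance from the TCP to the grasp point, in m); z points along the fingers, x is the direction in which the jaws open and shut, and the axes are right-handed (so a half turn about z gives the same grasp; the last joint's range is limited). The gripper opens to 85 mm and grips with 20 to 120 N. Pads are 22 mm wide; open, the fingers measure 114 mm over their backs; the gripper's body (76 mm by 85 mm) begins 54 mm behind the grasp point. The pads swing forward as they close: fully open they stand 13 mm farther back than shut.
Start: joints at [-1.277, 0.286, 1.577, -0, 1.279, -0.15], TCP at [0.29, -0.61, 0.231] pointing down, gripper open.
Joint ranges: [-2.77, 2.77], [-0.9, 2.22], [0.21, 2.48], [-1.53, 4.67], [0.24, 2.81], [-2.84, 2.84]. Speed limits (rad/s): [2.79, 2.79, 3.14, 3.14, 3.14, 3.14].

## Interface

Orientations are given as a unit quaternion [x, y, z, w].
In Python, from plant import ctrl, cams, workorder, spotter gives the robot as it stands. The module is installed in compiled form; this text tells all that it offers.
- The arm moves only by the tool send_rows, never from a script. Its argument "motion" is one flat list of numbers, 5 for each row, row after row: the shift along the tool's x, y, z in cm, then the turn about the tool's z in rad, then the finger opening in cm, from 0 to 8.54. In form: [tx, ty, tz, spin, gripper, tx, ty, tz, spin, gripper, ...]. A call has 1 to 12 rows; each row shifts and turns the pose as measured when the row begins, along the tool's axes as they then stand; what a row does not reach is not made up. A row lasts 1/10 s, in which the tool goes at most 50 mm and 8.59 degrees, less where a joint would pass 70% of its speed; a pose out of reach is approached as far as the arm can. A call is refused whole if a number of a shift passes 5 or a number of a turn 0.15, either way. A call with a gripper value outside its range is refused whole. The fingers move at their own pace and stop on an object; "grip_force" is the grip in N (left out, the last holds). Time passes only in rows, so rows that do not move let the fingers close. It gives the time, the measured TCP pose, the force and the opening at its end, in the units of the state.
- ctrl.get_state(): the state, without advancing time (a new reading comes with each control period).
- cams.read_camera(name): name is "side" or "top"; returns (picture, depth): 480x640x3 uint8, red, green, blue; 480x640 float32, m along the optical axis (not along the pixel's ray), 0 where there is no reading.
- cams.camera_params(name): a dict with "fx", "fy", "cx", "cy" (pixels), "xyz" and "attitude" of the camera in the world. Camera axes: x right, y down, z forward; pixel columns grow to the right and rows downward; lengths in m; the calibration is good to about 2 mm. A picture is of the moment at which its call begins. camera_params takes no time and is no camera call.
- workorder.sign_off(): hands the job in, once; it reports no verdict.
Trained networks look in the newest picture that a camera, given by its name, has taken for a name from the list of things; names that differ only in an ending like _2 or _b are one class to them, and where a whole thing is asked for, a point or a joint stands for the part that bears it (a point fixed in the world has none). Each returns a list of dicts, best first, with "conf" (0 to 1); they miss things now and then, are a little off and sometimes report something else, mostly with a low value. They report only what shows in the picture. A call takes as long as a camera call.
- spotter.trace(target, camera): "mask" (480x640 bool, what is visible of it) and "bbox" ([left, top, width, height] in pixels, round what is visible of it).
The state is a dict: "time": time; "qpos": joint angles; "dq": joint speeds; "joint_efforts": joint torques, N m; "eef_pos": TCP position; "tcp_rot": TCP orientation; "contact_force": force on the tool from outside, world axes, zero at the start; "wrist_torque": the same for the moment, N m; "opening": opening from 0.0 (shut) to 1.0 (fully open).
Only numpy, scipy, OpenCV 4.12 (cv2) and the standard library are available. Lean on these libraries where they do the work, as an engineer would, in place of code of your own. Each camera call takes 0.05 s, during which the arm holds its last target.

## Working session

There is one attempt and no reset: what is moved stays moved. The work goes in short steps, Python scripts to look and compute and a tool call to move; the robot and the scene stay as the last step left them, time stands still between calls to the robot, and variables do not carry over. Pictures are saved under pics/ and viewed, and the job is handed in when it is done.

Besides the shell and the picture viewer there is one more tool, called after "Call:" as name(argument=value, ...) on one line, values as JSON. send_rows: Moves the arm, as the interface text tells. Its arguments: {"type":"object","properties":{"motion":{"type":"array","items":{"type":"number"}},"grip_force":{"type":"number"}},"required":["motion"]}

```bash
mkdir -p pics
python3 - <<'E'
from plant import ctrl,cams
import cv2,numpy as np
s=ctrl.get_state();print(s['time'],s['eef_pos'],s['tcp_rot'],s['opening'],s['contact_force'])
for n in('side','top'):
    p,d=cams.read_camera(n);cv2.imwrite(f'pics/{n}0.png',p[:,:,::-1]);np.save(f'{n}_d.npy',d);np.save(f'{n}_p.npy',p)
    print(n,cams.camera_params(n))
E
```

```text
0.0 [ 0.28965581 -0.60895456  0.22992822] [ 8.45397222e-01 -5.34136813e-01 -9.01795695e-04 -7.67512676e-04] 1.0029805447899947 [-0.20846754  0.05526321  0.71998329]
side {'fx': 555.2893807726159, 'fy': 555.2893807726159, 'cx': 319.2958797703145, 'cy': 241.28249292900114, 'xyz': array([0.1024977 , 0.79198326, 0.76108264]), 'attitude': array([-0.28537976,  0.8612598 , -0.40233008,  0.12214935])}
top {'fx': 574.9268973328752, 'fy': 574.9268973328752, 'cx': 330.22174854418404, 'cy': 243.9808397936821, 'xyz': array([0.36285872, 0.14032105, 1.31245979]), 'attitude': array([ 0.70600812, -0.70311188,  0.05880766, -0.0610564 ])}
```

View pics/side0.png

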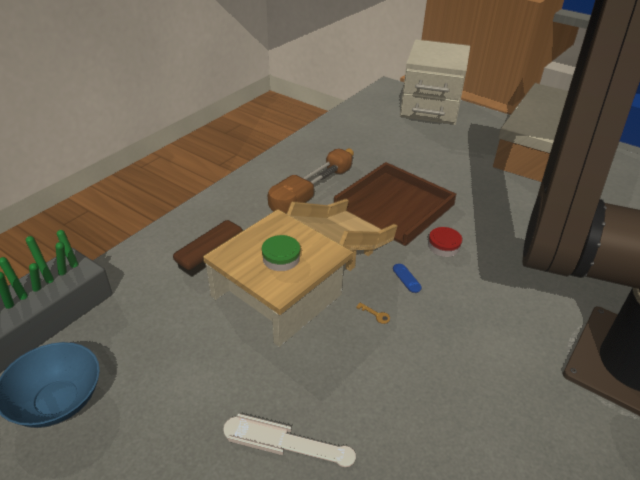

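View pics/top0.png

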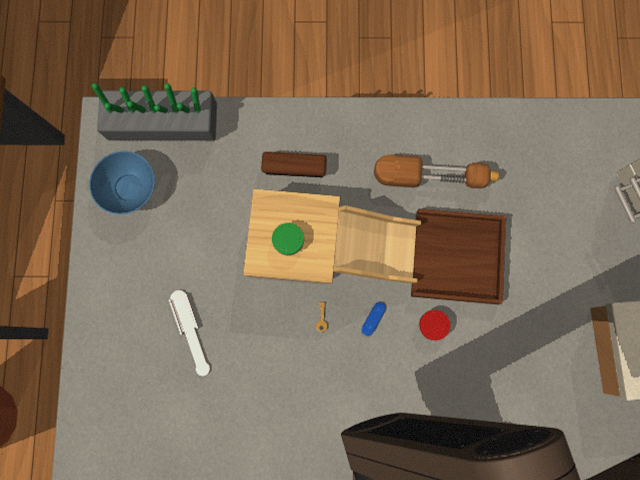

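The side view shows the green tin on the shelf near (281,250). In the top view it is near (288,239), with the chute running right to the tray near (460,255). The red tin is near (435,325). Next I'll measure the unit pose and the tin.

```bash
cat > h.py <<'E'
import numpy as np,cv2
from scipy.spatial.transform import Rotation as R
from plant import cams,ctrl,spotter,workorder
def world(n,d):
    c=cams.camera_params(n);v,u=np.mgrid[:480,:640]
    P=np.stack([(u-c['cx'])/c['fx']*d,(v-c['cy'])/c['fy']*d,d],-1)
    return P@R.from_quat(c['attitude']).as_matrix().T+c['xyz']
def shot(n,f=None):
    p,d=cams.read_camera(n)
    if f: cv2.imwrite(f,p[:,:,::-1])
    return p,world(n,d),d
def lid(p,W,col='green'):
    h=cv2.cvtColor(p,cv2.COLOR_RGB2HSV).astype(int)
    H=h[...,0];m=(h[...,1]>130)&(h[...,2]>50)
    m&=((H>45)&(H<75)) if col=='green' else ((H<6)|(H>174))
    m&=(W[...,2]<0.2)&(W[...,0]>.3)&(W[...,0]<.9)&(W[...,1]<.45)
    return m
E
python3 - <<'E'
from h import *
for n in('side','top'):
    p,W,d=shot(n)
    for col in('green','red'):
        m=lid(p,W,col)
        k,l,st,ce=cv2.connectedComponentsWithStats(m.astype(np.uint8))
        i=1+np.argmax(st[1:,4]);q=W[l==i];q=q[abs(q[:,2]-np.median(q[:,2]))<.006]
        (c,r)=cv2.minEnclosingCircle(q[:,:2].astype(np.float32))
        print(n,col,ce[i],st[i],'mean',q.mean(0).round(4),'circ',np.round(c,4),round(r,4))
    m=(abs(W[...,2]-.1)<.006)&(W[...,0]>.35)&(W[...,0]<.9)&(W[...,1]<.5)&(W[...,1]>-.1)
    k,l,st,ce=cv2.connectedComponentsWithStats(m.astype(np.uint8))
    i=1+np.argmax(st[1:,4]);q=W[l==i]
    r=cv2.minAreaRect((q[:,:2]*1000).astype(np.float32));print(n,'shelf',r,cv2.boxPoints(r).round(0).tolist(),'z',np.median(q[:,2]))
    m=(abs(W[...,2]-.032)<.005)&(W[...,0]>.35)&(W[...,0]<.9)&(W[...,1]<-.0)&(W[...,1]>-.4)
    H=W[m];print('rim',len(H))
    for nm in('chute_unit','green_tin'):
        t=spotter.trace(nm,n);print(nm,[(x['conf'],x['bbox']) for x in t][:2])
        if nm=='chute_unit' and t:
            mm=t[0]['mask']; k=mm&(abs(W[...,2]-.0)<.3); q=W[k]
            r=cv2.minAreaRect((q[q[:,2]>.02][:,:2]*1000).astype(np.float32));print('unit',r,cv2.boxPoints(r).round(0).tolist())
print(ctrl.get_state()['time'])
E
```

```text
side green [280.4381068  248.84101942] [262 235  38  28 824] mean [0.5749 0.2386 0.1285] circ [0.5772 0.2361] 0.0342
side red [444.98682043 238.15650741] [429 227  33  23 607] mean [ 0.4011 -0.0826  0.0282] circ [ 0.4002 -0.0867] 0.0364
side shelf ((586.6316528320312, 198.40989685058594), (253.02969360351562, 193.11209106445312), 84.65159606933594) [[479.0, 81.0], [671.0, 63.0], [695.0, 315.0], [502.0, 333.0]] z 0.10092310628290618
rim 1792
chute_unit [(0.98, [204.5, 159.0, 252.6, 187.7])]
unit ((599.530517578125, 34.857330322265625), (577.2166748046875, 253.17001342773438), 84.24314880371094) [[445.0, -240.0], [697.0, -265.0], [754.0, 309.0], [503.0, 335.0]]
green_tin [(0.64, [264.7, 239.7, 34.5, 30.8])]
top green [287.40721649 238.22293814] [272 223  32  32 776] mean [0.5779 0.2342 0.1284] circ [0.5783 0.2345] 0.0332
top red [434.54397835 324.71041949] [420 310  31  31 739] mean [ 0.403  -0.087   0.0286] circ [ 0.4027 -0.0873] 0.0338
top shelf ((589.0003662109375, 196.37615966796875), (252.28704833984375, 191.50396728515625), 85.11359405517578) [[483.0, 79.0], [674.0, 63.0], [695.0, 314.0], [504.0, 330.0]] z 0.100696473596118
rim 2135
chute_unit [(0.79, [244.8, 188.8, 263.7, 113.7])]
unit ((575.316162109375, 37.1893310546875), (570.8649291992188, 200.75144958496094), 85.071533203125) [[451.0, -239.0], [651.0, -256.0], [700.0, 313.0], [500.0, 330.0]]
green_tin [(0.82, [271.7, 222.6, 32.5, 30.8])]
0.4
```

Call:
send_rows(motion=[0,0,0,-0.149,3,0,0,0,-0.149,3,0,0,0,-0.149,3,0,0,0,-0.149,3,0,0,0,-0.149,3,0,0,0,-0.149,3,0,0,0,-0.149,3,0,0,0,0,3])

```text
time: 1.2
eef_pos: [0.2898, -0.6094, 0.2311]
tcp_rot: [0.999, -0.036, -0.0, -0.0]
contact_force: [0.3, 1.3, 0.7]
opening: 0.35
```

Call:
send_rows(motion=[1.8,-4,0,0.014,3,1.8,-4.5,0,0,3,1.8,-4.5,0,0,3,1.8,-4.5,0,0,3,1.8,-4.5,0,0,3,1.8,-4.5,0,0,3,1.8,-4.5,0,0,3,1.8,-4.5,0,0,3,1.8,-4.5,0,0,3,1.8,-4.5,0,0,3])

```text
time: 2.2
eef_pos: [0.5189, -0.1779, 0.2317]
tcp_rot: [0.998, -0.067, 0.002, 0.002]
contact_force: [-0.1, -0.8, -0.2]
opening: 0.353
```

```bash
cat >> h.py <<'E'
A=np.deg2rad(85.0);UY=np.array([np.cos(A),np.sin(A)]);UX=np.array([UY[1],-UY[0]]);O=np.array([.5767,.0525])
def unit(p): q=np.array(p)[:2]-O;return np.round(np.array([q@UX,q@UY])*1000,1)
def st():
    s=ctrl.get_state();r=R.from_quat(s['tcp_rot']);x=r.apply([1,0,0])
    print('t',round(s['time'],2),'tcp',s['eef_pos'].round(4),'unit mm',unit(s['eef_pos']),'yaw',np.degrees(np.arctan2(x[1],x[0])).round(2),'tilt z',r.apply([0,0,1]).round(3),'open',s['opening'],'F',s['contact_force'].round(1))
E
python3 -c "
from h import *
st();print(unit([.578,.2345]))"
```

```text
t 2.2 tcp [ 0.5189 -0.1779  0.2317] unit mm [ -37.5 -234.6] yaw -7.74 tilt z [ 0.004 -0.005 -1.   ] open 0.352631132513659 F [-0.1 -0.8 -0.2]
[-14.6 181.4]
```

Call:
send_rows(motion=[0.2,-4.5,0,-0.03,3,0.2,-4.5,0,-0.01,3,0.2,-4.5,0,0,3,0.2,-4.5,0,0,3,0.2,-4.5,0,0,3,0.2,-4.5,0,0,3,0.2,-4.5,0,0,3,0.2,-4.5,0,0,3,0.2,-4.5,0,0,3,0.2,-4.5,0,0,3,0.2,-3,0,0,3,0,0,0,0,3])

```text
time: 3.4
eef_pos: [0.5981, 0.3227, 0.2327]
tcp_rot: [0.998, -0.065, 0.007, 0.002]
contact_force: [0.4, -0.3, -0.3]
opening: 0.356
```

```bash
python3 -c "
from h import *
st()"
```

```text
t 3.4 tcp [0.5981 0.3227 0.2327] unit mm [ -2.3 271.1] yaw -7.4 tilt z [ 0.014 -0.004 -1.   ] open 0.356247225776004 F [ 0.4 -0.3 -0.3]
```

Call:
send_rows(motion=[-1.2,0,2,-0.042,3,0,0,2.5,0,3,0,0,2.5,0,3,0,0,2.5,0,3,0,0,0.5,0,3,0,0,0,0,3])

```text
time: 4.0
eef_pos: [0.5883, 0.3213, 0.1319]
tcp_rot: [0.999, -0.05, 0.009, 0.002]
contact_force: [0.5, 0.4, -0.2]
opening: 0.353
```

```bash
python3 -c "
from h import *
st();shot('side','pics/s1.png')"
```

```text
t 4.0 tcp [0.5883 0.3213 0.1319] unit mm [-11.9 268.8] yaw -5.71 tilt z [ 0.017 -0.006 -1.   ] open 0.3525285396520505 F [ 0.5  0.4 -0.2]
```

View pics/s1.png

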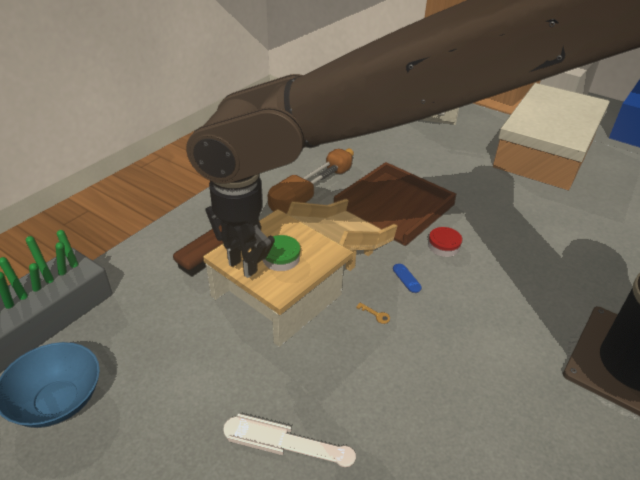

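The fingers stand behind the tin, clear of it, with the tips near (235–250, 265). Next I'll lower to side height and approach.

Call:
send_rows(motion=[-0.2,0,1.3,-0.012,3,0,0,1.2,0,3,0,0,0,0,3,0,1,0,0,3,0,1,0,0,3,0,1,0,0,3,0,0.5,0,0,3,0,0,0,0,3])

```text
time: 4.85
eef_pos: [0.5864, 0.2833, 0.1111]
tcp_rot: [0.999, -0.044, 0.013, 0.001]
contact_force: [-0.2, 0.6, -0.2]
opening: 0.35
```

```bash
python3 -c "
from h import *
st();shot('side','pics/s2.png')"
```

```text
t 4.85 tcp [0.5864 0.2833 0.1111] unit mm [-10.5 230.8] yaw -5.1 tilt z [ 0.026 -0.003 -1.   ] open 0.34985242617909473 F [-0.2  0.6 -0.2]
```

View pics/s2.png

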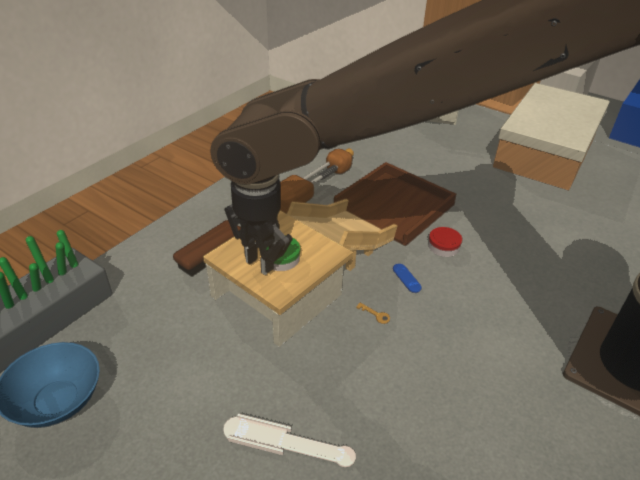

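Call:
send_rows(motion=[0,0,0.5,0,3,0,0.8,0,0,3,0,0.8,0,0,3,0,0.8,0,0,3,0,1,0,0,3,0,1,0,0,3,0,1,0,0,3,0,0,0,0,3])

```text
time: 5.7
eef_pos: [0.5814, 0.2256, 0.1059]
tcp_rot: [0.999, -0.044, 0.013, 0.001]
contact_force: [-0.4, -0.3, 0.6]
opening: 0.351
```

```bash
python3 -c "
from h import *
st();shot('side','pics/s3.png')
p,W,d=shot('side','pics/s3.png')
m=lid(p,W);q=W[m];print(q.mean(0),m.sum(),unit(q.mean(0)))"
```

```text
t 5.7 tcp [0.5814 0.2256 0.1059] unit mm [-10.4 172.8] yaw -5.06 tilt z [ 0.027 -0.003 -1.   ] open 0.3507154084072834 F [-0.4 -0.3  0.6]
[0.70330042 0.30059208 0.12231356] 213 [104.5 258.2]
```

View pics/s3.png

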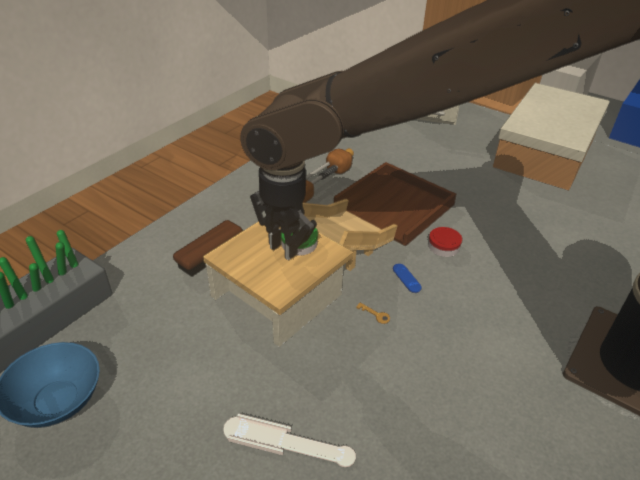

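The tin is moving ahead of the fingers and its lid shows at about (308,240). I'll keep pushing.

Call:
send_rows(motion=[0,1,0,0,3,0,1,0,0,3,0,1,0,0,3,0,1,0,0,3,0,1,0,0,3,0,0.8,0,0,3,0,0,0,0,3])

```text
time: 6.5
eef_pos: [0.5762, 0.1641, 0.1063]
tcp_rot: [0.999, -0.044, 0.014, 0.0]
contact_force: [0.4, -0.2, -0.1]
opening: 0.354
```

```bash
python3 -c "
from h import *
st()
p,W,d=shot('side','pics/s4.png')"
```

```text
t 6.5 tcp [0.5762 0.1641 0.1063] unit mm [-10.2 111.2] yaw -5.0 tilt z [ 0.028 -0.002 -1.   ] open 0.3538659812772086 F [ 0.4 -0.2 -0.1]
```

View pics/s4.png

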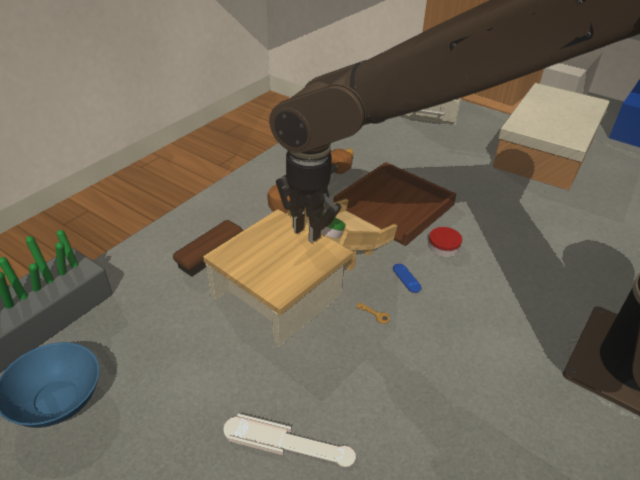

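Call:
send_rows(motion=[0,0.7,0,0,3,0,0.7,0,0,3,0,0.7,0,0,3,0,0.3,0,0,3,0,0,0,0,3])

```text
time: 7.05
eef_pos: [0.5739, 0.1388, 0.1062]
tcp_rot: [0.999, -0.043, 0.014, 0.0]
contact_force: [-0.6, 0.8, 0.5]
opening: 0.354
```

```bash
python3 -c "
from h import *
st()
p,W,d=shot('side','pics/s5.png')"
```

```text
t 7.05 tcp [0.5739 0.1388 0.1062] unit mm [-10.3  85.8] yaw -4.94 tilt z [ 0.028 -0.002 -1.   ] open 0.3537026470794403 F [-0.6  0.8  0.5]
```

View pics/s5.png

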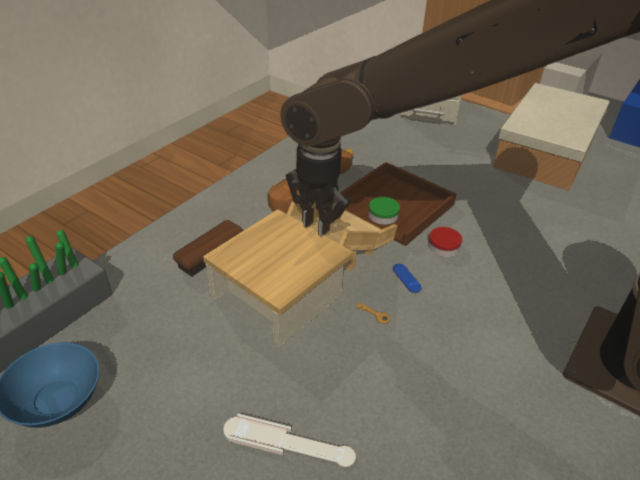

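The tin has left the fingers and is sliding into the tray, near (384,210). I'll raise the arm, shut the fingers, and see where it stops.

Call:
send_rows(motion=[0,-0.5,-1,0,3,0,0,-3,0,3,0,0,-3,0,0,0,0,-3,0,0,0,0,-1,0,0,0,0,0,0,0])

```text
time: 7.7
eef_pos: [0.5707, 0.1471, 0.2217]
tcp_rot: [0.999, -0.042, 0.013, -0.0]
contact_force: [-0.1, -0.2, -0.5]
opening: 0.003
```

```bash
python3 -c "
from h import *
st()
for n in ('side','top'):
  p,W,d=shot(n,f'pics/{n}6.png')
  m=lid(p,W);k,l,s,ce=cv2.connectedComponentsWithStats(m.astype(np.uint8));i=1+np.argmax(s[1:,4]);q=W[l==i];q=q[abs(q[:,2]-np.median(q[:,2]))<.006]
  c,r=cv2.minEnclosingCircle(q[:,:2].astype(np.float32));print(n,ce[i],s[i],q.mean(0).round(4),np.round(c,4),r,unit(c),'z',np.median(q[:,2]))
"
```

```text
t 7.7 tcp [0.5707 0.1471 0.2217] unit mm [-14.2  93.7] yaw -4.82 tilt z [ 0.027 -0.001 -1.   ] open 0.002532105499834291 F [-0.1 -0.2 -0.5]
side [383.81325301 206.73493976] [369 197  31  21 498] [ 0.5528 -0.0876  0.0364] [ 0.5557 -0.0901] 0.03727598488330841 [  -8.5 -143.9] z 0.03656705251450393
top [435.65822785 256.08298172] [421 241  30  31 711] [ 0.5554 -0.0916  0.0366] [ 0.5556 -0.0921] 0.03411351889371872 [  -8.4 -145.8] z 0.036608565836116824
```

View pics/side6.png

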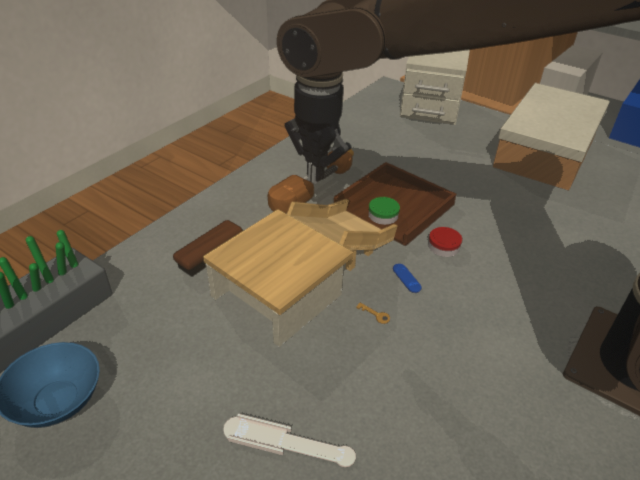

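View pics/top6.png

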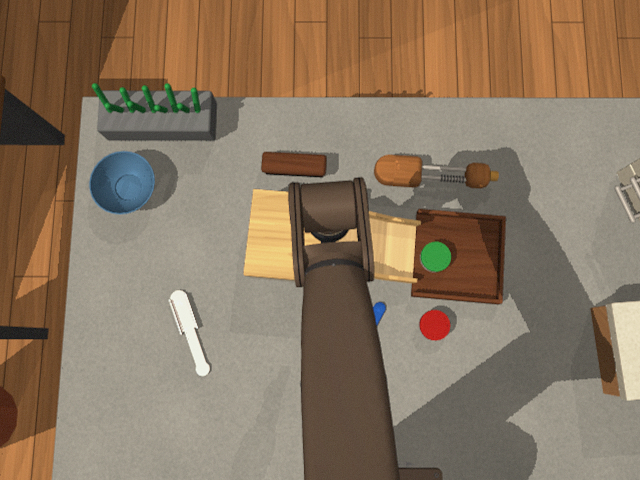

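The tin lies flat at unit (-8, -145) mm. The lid is 36.6 mm up, which is the 8 mm floor plus 28 mm, so it is fully in the tray. I'll move above it.

Call:
send_rows(motion=[0.1,3,0,0,0,0.1,3.5,0,0,0,0.1,3.5,0,0,0,0.1,3.5,0,0,0,0.1,3.5,0,0,0,0.1,3.5,0,0,0,0,2.4,0,0,0,0,0,0,0,0])

```text
time: 8.6
eef_pos: [0.5481, -0.0871, 0.2]
tcp_rot: [0.999, -0.04, -0.003, -0.003]
contact_force: [0.0, 0.1, 0.5]
opening: -0.003
```

```bash
python3 -c "
from h import *
st();print(unit([.5555,-.0915]))"
```

```text
t 8.6 tcp [ 0.5481 -0.0871  0.2   ] unit mm [ -16.4 -141.6] yaw -4.63 tilt z [-0.006  0.005 -1.   ] open -0.0030946811716677397 F [0.  0.1 0.5]
[  -8.6 -145.3]
```

Call:
send_rows(motion=[0.8,0.4,2,0,0,0,0,3,0,0,0,0,3,0,0,0,0,2.5,0,0,0,0,1.5,0,0,0,0,0,0,0])

```text
time: 9.2
eef_pos: [0.5498, -0.0857, 0.0668]
tcp_rot: [0.999, -0.041, -0.01, -0.006]
contact_force: [1.2, -0.2, 0.2]
opening: 0.002
```

```bash
python3 -c "
from h import *
st()
p,W,d=shot('side','pics/s7.png')
m=lid(p,W);k,l,s,ce=cv2.connectedComponentsWithStats(m.astype(np.uint8));i=1+np.argmax(s[1:,4]);print(ce[i],s[i],W[l==i].mean(0))
"
```

```text
t 9.2 tcp [ 0.5498 -0.0857  0.0668] unit mm [ -14.7 -140. ] yaw -4.67 tilt z [-0.02   0.013 -1.   ] open 0.0020711157668261695 F [ 1.2 -0.2  0.2]
[383.84583333 206.89791667] [369 197  31  21 480] [ 0.55259118 -0.08696539  0.03616475]
```

View pics/s7.png

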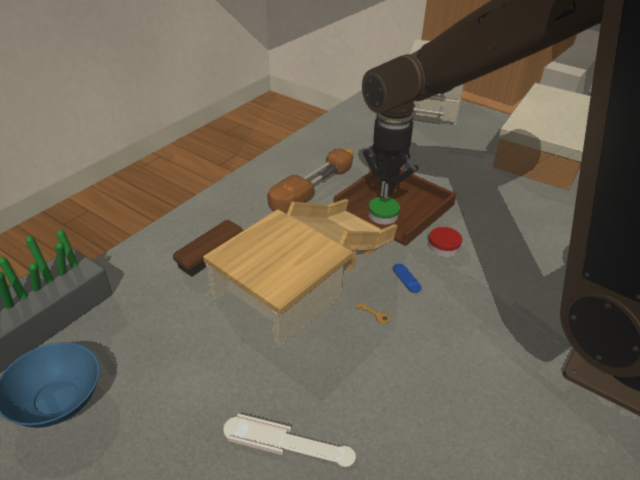

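The fingertips stand over the lid near (385,195), about 30 mm clear. The tin hasn't moved. I'll centre and lower slightly.

Call:
send_rows(motion=[0.6,0.5,0.4,0,0,0,0,0.4,0,0,0,0,0,0,0])

```text
time: 9.55
eef_pos: [0.5577, -0.0911, 0.0608]
tcp_rot: [0.999, -0.04, -0.008, -0.005]
contact_force: [-0.9, 0.8, -0.5]
opening: -0.003
```

```bash
python3 -c "
from h import *
st()"
```

```text
t 9.55 tcp [ 0.5577 -0.0911  0.0608] unit mm [  -6.4 -144.7] yaw -4.61 tilt z [-0.015  0.012 -1.   ] open -0.003019919721784085 F [-0.9  0.8 -0.5]
```

Call:
send_rows(motion=[-0.2,0,0.3,0,0,0,0,0,0,0,0,0,0,0,0,0,0,0,0,0,0,0,0,0,0,0,0,0,0,0,0,0,0,0,0,0,0,0,0,0,0,0,0,0,0,0,0,0,0,0])

```text
time: 10.55
eef_pos: [0.5571, -0.0915, 0.0602]
tcp_rot: [0.999, -0.04, -0.006, -0.005]
contact_force: [-0.6, -0.1, -0.8]
opening: -0.001
```

```bash
python3 -c "
from h import *
st()"
```

```text
t 10.55 tcp [ 0.5571 -0.0915  0.0602] unit mm [  -7.  -145.2] yaw -4.64 tilt z [-0.011  0.01  -1.   ] open -0.0010915344076963414 F [-0.6 -0.1 -0.8]
```

Call:
send_rows(motion=[0,0,0,0,0,0,0,0,0,0,0,0,0,0,0,0,0,0,0,0,0,0,0,0,0,0,0,0,0,0,0,0,0,0,0,0,0,0,0,0,0,0,0,0,0,0,0,0,0,0,0,0,0,0,0,0,0,0,0,0])

```text
time: 11.75
eef_pos: [0.5571, -0.0915, 0.0601]
tcp_rot: [0.999, -0.04, -0.006, -0.005]
contact_force: [0.8, 0.2, -0.1]
opening: 0.005
```

Call:
send_rows(motion=[0,0,0,0,0,0,0,0,0,0,0,0,0,0,0,0,0,0,0,0,0,0,0,0,0,0,0,0,0,0,0,0,0,0,0,0,0,0,0,0,0,0,0,0,0,0,0,0,0,0,0,0,0,0,0,0,0,0,0,0])

```text
time: 12.95
eef_pos: [0.5571, -0.0915, 0.0601]
tcp_rot: [0.999, -0.04, -0.006, -0.005]
contact_force: [-0.6, 0.5, 0.4]
opening: 0.009
```

```bash
python3 -c "
from h import *
st()
for n in ('side','top'):
  p,W,d=shot(n,f'pics/{n}8.png')
  for col in('green','red'):
    m=lid(p,W,col);k,l,s,ce=cv2.connectedComponentsWithStats(m.astype(np.uint8))
    if k>1:
      i=1+np.argmax(s[1:,4]);print(n,col,ce[i],s[i],W[l==i].mean(0).round(4))
st()"
```

```text
t 12.95 tcp [ 0.5571 -0.0915  0.0601] unit mm [  -7.  -145.1] yaw -4.63 tilt z [-0.011  0.01  -1.   ] open 0.00873254153815026 F [-0.6  0.5  0.4]
side green [383.86070686 206.9043659 ] [369 197  31  21 481] [ 0.5526 -0.0871  0.0361]
side red [444.94710744 238.17024793] [429 227  33  23 605] [ 0.401  -0.0815  0.0279]
top green [195.92307692 101.01282051] [192  92   8  20  78] [0.8914 0.445  0.1053]
top red [420. 291.] [420 291   1   1   1] [ 0.4787 -0.0589  0.0102]
t 13.05 tcp [ 0.5571 -0.0915  0.0601] unit mm [  -7.  -145.1] yaw -4.63 tilt z [-0.011  0.01  -1.   ] open 0.00030969807218423175 F [0.4 0.1 0.2]
```

View pics/side8.png

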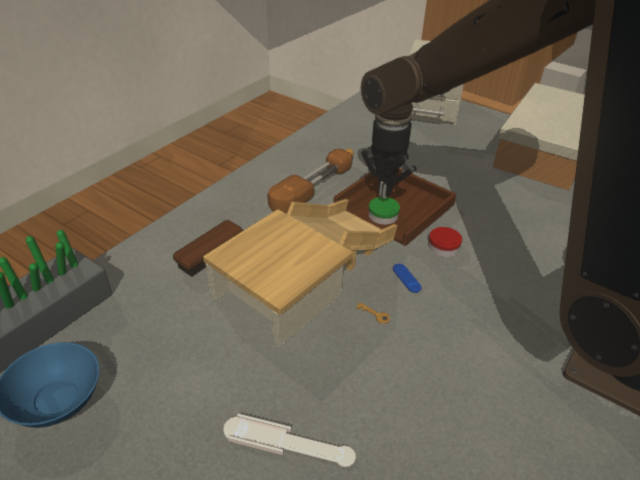

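View pics/top8.png

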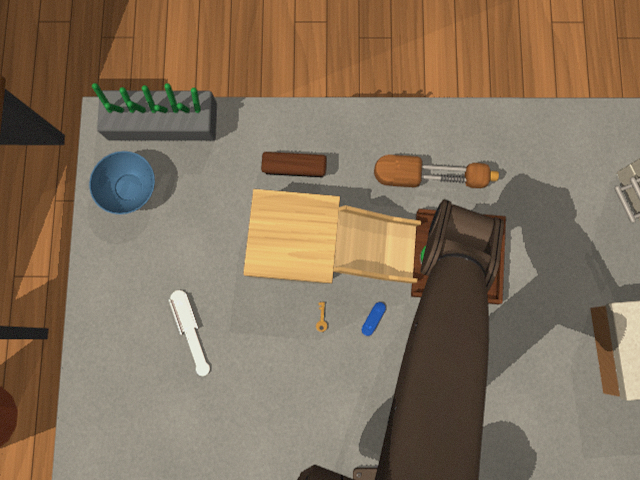

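The fingertips have held still for over 2.4 s, 24 mm above the lid and about 2 mm off its centre. The tin, at (384,207) in the side view, hasn't moved, and the other items lie as before.

```bash
python3 -c "
from plant import workorder
print(workorder.sign_off())"
```

```text
the job is handed in; nothing more can be done
None
```

The green-lidded tin is in the walnut tray, and I pointed it out as asked. The job was handed in at about 13 s of robot time.

**Push:** I pushed the tin along the shelf with the fingertips held 30 mm apart, so they could not grip it. Once past the edge it slid down the chute by itself and came to rest flat in the tray. Its lid measured 36.6 mm up, against 36 mm expected, at unit frame (-8, -145) mm.

**Pointing:** The shut fingertips held still about 24 mm above the lid. They were about 2 mm off its centre, tilted under 1 degree, and stayed there for over 2.4 s. The force reading stayed at noise level, about 1 N, and the tin did not move.

**Last checks:** In the last side picture the green and red tins are where they were before the hold. The other items look as they did at the start, judged by eye. In the last top picture the arm covers the red tin and nearly all of the green one, so for both I had only the side camera. The only disagreement was 2–5 mm between the two cameras' tin positions, and I used the top camera's circle fit.

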